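# Put the carved fragments in the conditioning pot and log the batch

## Task

Lift the lid off the conditioning pot by its knob and lay it flat, right way up, in the middle of the cork mat, then put every brown wooden fragment into the pot, and after that set the lid back so that it is fully seated. Only when the pot is closed, log the batch on the tally counter: swing its lever to the stop and let it spring back. Leave the white plaster piece and the other things on the table where they are.

Things in the scene. Friction and masses are not known exactly. Their poses are not given: they have to be found in the camera images.
- pot: Round white conditioning pot with a blue band, fixed to the table, open-topped under its lid: 150 mm outside diameter, 140 inside, 100 high, inner floor 6 above its underside. Origin: centre of its underside, z up.
- lid: Loose round blue lid, about 220 g, 158 mm in diameter, 7 thick, with a white locating plug below (124 mm diameter, 8 deep) and a pale wooden knob on top. Origin: centre of the plug's underside, z up; when seated it is 8 mm below the pot's rim, 92 above the pot's origin. The blue disc lies 8 to 15 mm above the origin.
- lid_knob (a point): Centre of the head of the lid's knob, on the lid's axis, 37.5 mm above the lid's origin. The head is an upright cylinder 28 mm in diameter, 24 to 51 mm above the lid's origin, on a stem 18 mm thick.
- mat: Square cork mat, fixed, 190 x 190 x 5 mm, the place to lay the lid. Origin: centre of its underside.
- board: Sheet of white board, fixed, 300 (x) x 270 (y) x 4 mm, on which the wooden fragments start. Origin: centre of its underside.
- paw: Wooden fragment: brown carved paw, 54 long (its x) x 24 wide (y) x 22 mm high at the heel (-x end; toes 15 high). 20 to 45 g. Origin: centre of its underside; z up as it lies at first. May be absent.
- scroll: Wooden fragment: brown double scroll, two rolls joined by a bar, 54 long (x) x 24 wide (y) x 22 mm high at the -x roll, 18 at the +x roll, 12 between. 20 to 45 g. Origin: centre of its underside; z up as it lies at first. May be absent.
- leaf: Wooden fragment: brown leaf ornament with dark veins on top, 54 long (x) x 24 wide (y) x 20 mm high. 20 to 45 g. Origin: centre of its underside; z up as it lies at first. May be absent.
- finial: Wooden fragment: brown square plinth (24 mm cube, at -x) with a dark turned tip (at +x), 54 long (x) x 24 wide (y) x 24 mm high. 20 to 45 g. Origin: centre of its underside; z up as it lies at first. May be absent.
- dentil: Wooden fragment: brown moulding with three teeth on top, 54 long (x) x 24 wide (y) x 23 mm high. 20 to 45 g. Origin: centre of its underside; z up as it lies at first. May be absent.
- counter: Grey tally counter, fixed: housing 80 (x) x 75 (y) x 55 mm on a 100 x 95 mm foot, number window on its -x side; its lever is on top. Origin: centre of its underside, z up.
- lever (a joint): Angle of the counter's sprung lever, rad: 0 at rest, grows anticlockwise seen from above, 1.0 at its stop; springs back to 0 (0.6 to 1.9 N at the tab).
- lever_tab (a point): Top centre of the upright red tab (14 mm diameter, 34 tall, its top 97 mm above the table) at the end of the lever's 65 mm steel arm (8 mm thick, its axis 65 mm above the table). Moves with the lever.
- lever_pivot (a point): Point on the lever's vertical pivot axis, at the arm's height, over the middle of the counter.
- plaster: White plaster fragment 50 x 30 x 22 mm: a bystander, does not go in the pot. Origin: centre of its underside.
- bottle: Amber bottle, 56 mm diameter, 130 high: a bystander. Origin: centre of its underside.
- brush: Brush 190 mm long lying on the table: a bystander.
- clamp: Small dark G-clamp, about 80 mm, lying flat: a bystander.
- pen: Green and black marker pen 130 mm long, lying: a bystander.

How it is judged:
On the way, in this order (a step that is already met when the one before it is completed fails the run):
1. the lid lies flat on the cork mat, let go (horizontal distance between lid and mat below 0.06 m and z of lid in the frame of mat below 0.012 m and angle between lid's own z axis and vertical below 0.08 rad and contact force between lid and the fingers below 0.1 N and linear speed of lid below 0.03 m/s), for 0.2 s.
2. every wooden fragment present is in the pot (horizontal distance between each of paw, scroll, leaf, finial, dentil and pot below 0.072 m and z of paw in the frame of pot between -0.005 and 0.088 m and z of scroll in the frame of pot between -0.005 and 0.088 m and z of leaf in the frame of pot between -0.005 and 0.088 m and z of finial in the frame of pot between -0.005 and 0.088 m and z of dentil in the frame of pot between -0.005 and 0.088 m), for 0.2 s.
3. the lid is back on the pot, fully seated and let go (horizontal distance between lid and pot below 0.012 m and z of lid in the frame of pot between 0.086 and 0.097 m and angle between lid's own z axis and vertical below 0.06 rad and contact force between lid and the fingers below 0.1 N and linear speed of lid below 0.03 m/s), for 0.2 s.
4. the counter's lever is swung to its stop (value of joint lever above 0.93 rad), for 0.1 s.
At the end, for the whole second after the job is handed in: All wooden fragments present are inside the pot, the lid is seated on the pot (centred within 12 mm, level, plug inside the rim) and let go, the lever is back at rest (under 0.08 rad), and the bystanders are within 40 mm of where they were (all of step 2 and all of step 3 and value of joint lever below 0.08 rad and distance of each of plaster, bottle, brush, clamp, pen from where it was at the start of the episode below 0.04 m); the robot touches nothing.
It fails at once if the counter's lever is pulled while the lid is not on the pot (value of joint lever above 0.6 rad and (horizontal distance between lid and pot above 0.03 m or z of lid in the frame of pot above 0.11 m)).
It fails at once if a bystander is knocked away or over (distance of any of plaster, bottle, brush, clamp, pen from where it was at the start of the episode above 0.05 m or angle between bottle's own z axis and vertical above 0.5 rad).
Of paw, scroll, leaf, finial, dentil only 3 to 5 are there at a start; the rules pass over those that are not, and their reading is None.
At some moment in a run one of paw, scroll, leaf, finial, dentil may be knocked a few centimetres aside while the robot is not near it.
Once in a run the grip may slacken for a moment while it holds something.
It also fails if it takes over 210 s, if anything falls off the work surface, if the arm or the gripper's body presses on something with over 40 N, if the wrist force passes 120 N, or if a joint passes its speed limit or range.

## Robot

A 6-joint arm with a two-finger parallel gripper is mounted at the origin on the work surface. World frame = base frame: x ahead of the robot, y to its left, z up, the work surface at z = 0. Lengths are in m, angles in rad, forces in N, time in s.
With the tool pointing down it reaches from about 0.3 to 0.775 m from the base axis. Payload 14.6 kg.
Tool frame: the origin (TCP) lies midway between the tips of the shut fingers; the grasp point (between the pads) lies grasp_offset behind it (grasp_offset is the distance from the TCP to the grasp point, in m); z points along the fingers, y is the line along which they close (so a half turn about z gives the same grasp; the last joint's range is limited). The gripper opens to 94 mm and grips with 3 to 60 N. Pads are 16 mm wide; open, the fingers measure 119 mm over their backs; the gripper's body (75 mm by 177 mm) begins 78 mm behind the grasp point.
Start: joints at [-1.233, 0.3, 1.521, -0, 1.321, -0.067], TCP at [0.217, -0.506, 0.167] pointing down, gripper open.
Joint ranges: [-3.03, 3.03], [-0.79, 2.21], [0.23, 2.52], [-1.04, 4.18], [0, 3.07], [-2.55, 2.55]. Speed limits (rad/s): [2.22, 2.22, 2.57, 3.14, 3.14, 3.14].

## Interface

Orientations are given as a rotation vector (axis times angle).
In Python, from bench import get_obs, get_image, camera_info, job_done, grasp_offset gives the robot as it stands.
- The arm moves only by the tool drive_tool, never from a script. Its argument "commands" is a list of rows, each a list of 3 entries, a list of its own where there are three numbers: the finger opening in m, from 0 to 0.094, then the shift along the tool's x, y, z in m, then the turn, a rotation vector about the tool's x, y, z in degrees. In form: [[grip, [dx, dy, dz], [ax, ay, az]], ...]. A call has 1 to 20 rows; each row is the pose to reach, as a shift and turn from the pose commanded when the call began, along the tool's axes at that moment; what a row does not reach only later rows make up. A row lasts 1/12 s, in which the tool goes at most 41.7 mm and 7.16 degrees, less where a joint would pass 70% of its speed; a pose out of reach is approached as far as the arm can. A call with a gripper value outside its range is refused whole. The fingers move at their own pace and stop on an object; "squeeze" is the grip in N (left out, the last holds). Time passes only in rows, so rows that repeat a pose let the fingers close. It gives the time, the measured TCP pose, the force, the opening and the grip force at its end, in the units of the state.
- get_obs(): the state, without advancing time (a new reading comes with each control period).
- get_image(name): name is "side" or "top"; returns the picture (420x560x3 uint8, red, green, blue); there is no depth.
- camera_info(name): a dict with "fx", "fy", "cx", "cy" (pixels), "R" (3x3) and "t" (3): a world point X has camera coordinates R X + t. Camera axes: x right, y down, z forward; pixel columns grow to the right and rows downward; lengths in m; the calibration is good to about 2 mm. A picture is of the moment at which its call begins. camera_info takes no time and is no camera call.
- job_done(): hands the job in; it is judged then, once.
The state is a dict: "t": time; "joint_positions": joint angles; "joint_velocities": joint speeds; "tau": joint torques, N m; "ee_pos": TCP position; "ee_rot": TCP orientation; "contact_force": force on the tool from outside, world axes, zero at the start; "torque": the same for the moment, N m; "opening": finger opening in m; "grasp_force": force on a finger pad.
Only numpy, scipy, OpenCV 4.12 (cv2) and the standard library are available. Lean on these libraries where they do the work, as an engineer would, in place of code of your own. Each camera call takes 0.05 s, during which the arm holds its last target. There are 200 camera calls.

## Working session

There is one attempt and no reset: what is moved stays moved. The work goes in short steps, Python scripts to look and compute and a tool call to move; the robot and the scene stay as the last step left them, time stands still between calls to the robot, and variables do not carry over. Pictures are saved under pics/ and viewed, at most 14 in all, crops included, and the job is handed in when it is done.

Besides the shell and the picture viewer there is one more tool, called after ">>>" as name(argument=value, ...) on one line, values as JSON. drive_tool: Moves the arm, as the interface text tells. Its arguments: {"type":"object","properties":{"commands":{"type":"array","items":{"type":"array"}},"squeeze":{"type":"number"}},"required":["commands"]}

```bash
mkdir -p pics; ls; python3 - <<'E'
from bench import *
import cv2
for n in("side","top"):
    c=camera_info(n);print({k:(v.tolist() if hasattr(v,'tolist') else v) for k,v in c.items()})
    cv2.imwrite(f"pics/{n}0.png",cv2.resize(get_image(n)[:,:,::-1],(800,600),interpolation=cv2.INTER_CUBIC))
print(get_obs(),grasp_offset)
E
```

```text
pics
{'fx': 459.7610306878103, 'fy': 459.7610306878103, 'cx': 275.3189160721998, 'cy': 204.38300216143887, 'R': [[0.9916642699897644, -0.12841172132774556, 0.010602143713086466], [-0.06844991949650787, -0.594740409387969, -0.8009984107112528], [0.1091631079925316, 0.7935957883372848, -0.598572585896426]], 't': [-0.5962877557927141, 0.11390258774738636, 1.098857933128731]}
{'fx': 400.576786761093, 'fy': 400.576786761093, 'cx': 277.405703407138, 'cy': 209.1215551915467, 'R': [[0.029285798152506228, -0.9995523082913662, 0.006125766561991609], [-0.9900794721908275, -0.029849706461354288, -0.1373012518897885], [0.13742263559145865, -0.0020440189755301028, -0.9905103942985781]], 't': [-0.04051132757505002, 0.6122708208904318, 0.9816660295672284]}
{'t': 0.1, 'joint_positions': array([-1.23261488e+00,  3.00403223e-01,  1.52148420e+00,  2.50715630e-05,
        1.32068825e+00, -6.66133294e-02]), 'joint_velocities': array([ 0.00113883, -0.00205832, -0.00173013, -0.00039509, -0.00121169,
        0.00055625]), 'tau': array([ 1.55457914e-03, -5.32649946e+01, -3.53286195e+01,  7.10146339e-02,
        2.34560575e-02, -6.10813800e-05]), 'ee_pos': array([ 0.21651925, -0.50531075,  0.16686456]), 'ee_rot': array([-3.07650946e+00, -6.31311786e-01,  1.71168393e-04]), 'contact_force': array([0.02255114, 0.91003134, 0.11528162]), 'torque': array([ 0.00501083, -0.0064715 , -0.00012436]), 'grasp_force': 0.0, 'opening': 0.09407890373796796} 0.0188
```

View pics/top0.png

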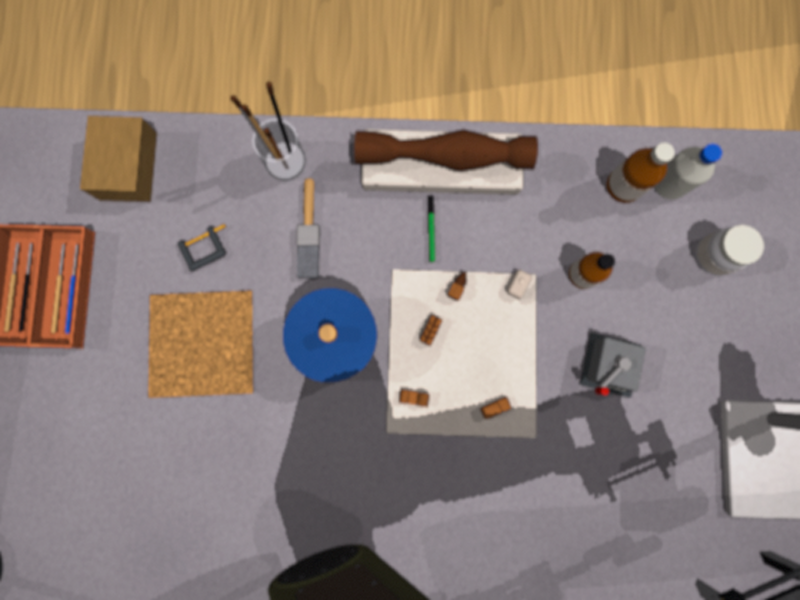

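View pics/side0.png

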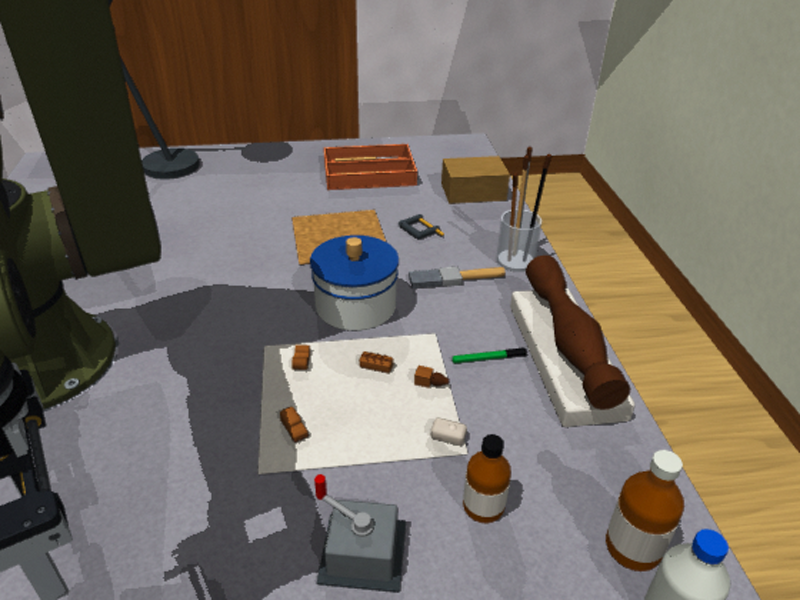

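The top picture shows the pot and lid with the knob at (327,333) and the mat centred near (200,343). There are four fragments on the board, at (457,286), (430,329), (413,397) and (496,407), with plaster at (520,284) and the red lever tab at (603,391). The side picture agrees, so I'll enlarge both.

```bash
cat > h.py <<'E'
from bench import *
import cv2, numpy as np
from scipy.spatial.transform import Rotation as Ro
C={n:camera_info(n) for n in("side","top")}
def ray(n,u,v):
    c=C[n];R=np.array(c["R"]);t=np.array(c["t"])
    d=R.T@np.array([(u-c["cx"])/c["fx"],(v-c["cy"])/c["fy"],1]);return -R.T@t,d
def onz(n,u,v,z):
    o,d=ray(n,u,v);return o+d*(z-o[2])/d[2]
def tri(pt,ps):
    o1,d1=ray("top",*pt);o2,d2=ray("side",*ps)
    s=np.linalg.lstsq(np.c_[d1,-d2],o2-o1,rcond=None)[0]
    a,b=o1+d1*s[0],o2+d2*s[1];return (a+b)/2,np.linalg.norm(a-b)
def proj(n,X):
    c=C[n];p=np.array(c["R"])@np.array(X)+np.array(c["t"]);return np.array([c["fx"]*p[0]/p[2]+c["cx"],c["fy"]*p[1]/p[2]+c["cy"]])
def crop(n,x,y,w,h,k,name,img=None):
    im=get_image(n) if img is None else img
    im=cv2.resize(im[y:y+h,x:x+w,::-1],None,fx=k,fy=k,interpolation=cv2.INTER_CUBIC);cv2.imwrite(f"pics/{name}.png",im)
def shift(target,yaw=None):
    "tool-frame shift (m) to put TCP at target; assumes tool down"
    o=get_obs();R=Ro.from_rotvec(o["ee_rot"])
    return R.inv().apply(np.array(target)-o["ee_pos"])
E
python3 - <<'E'
from h import *
crop("top",270,185,190,125,4,"topc")
crop("side",175,230,160,115,5,"sidec")
print(tri((327*.7,333*.7),(354*.7,246*.7)))
for p in ((603,391),(320,481)): pass
print("tab",tri((603*.7,391*.7),(320*.7,479*.7)),"pivot",tri((626*.7,364*.7),(362*.7,520*.7)))
m=[onz("top",u*.7,v*.7,.005)for u,v in((149,293),(251,291),(254,394),(148,397))];print(np.round(m,3),np.mean(m,0))
g=[onz("side",u*.7,v*.7,.005)for u,v in((292,216),(376,209))];print(np.round(g,3))
E
```

```text
(array([0.54177028, 0.08836619, 0.13075427]), np.float64(0.0003413101940652623))
tab (array([ 0.46189165, -0.37073245,  0.09396122]), np.float64(0.000952520371667636)) pivot (array([ 0.50844702, -0.41901987,  0.07239097]), np.float64(0.0007829008906989459))
[[0.615 0.436 0.005]
 [0.625 0.248 0.005]
 [0.437 0.23  0.005]
 [0.426 0.421 0.005]] [0.52557309 0.33364744 0.005     ]
[[0.426 0.423 0.005]
 [0.617 0.434 0.005]]
```

View pics/topc.png

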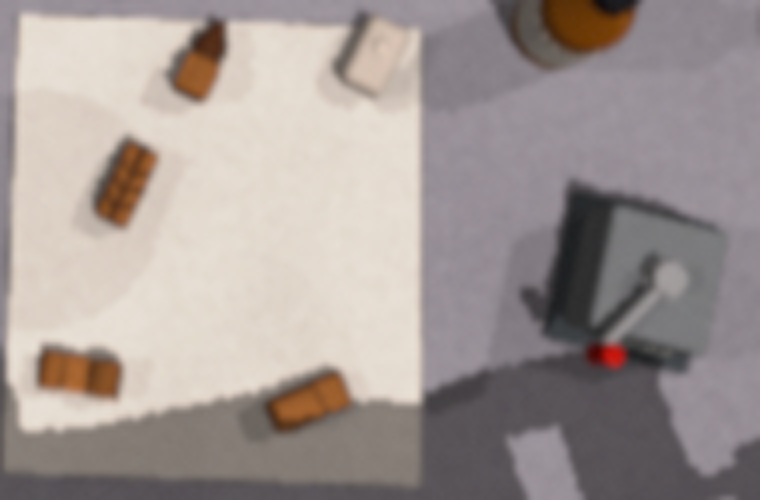

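View pics/sidec.png

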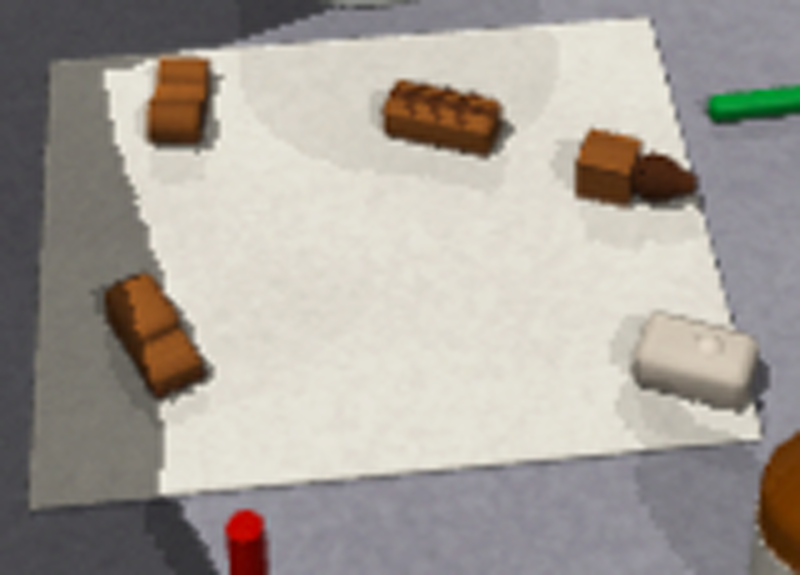

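The top crop shows a finial with plinth (198,76) and tip (218,25), a leaf (126,183), a scroll (79,373) and a paw (309,401). The side crop shows the same four pieces, and no fifth fragment.

```bash
cat >> h.py <<'E'
def frags(z=.024,im=None):
    im=get_image("top") if im is None else im
    h=cv2.cvtColor(im,cv2.COLOR_RGB2HSV)
    m=((h[...,0]<18)&(h[...,1]>110)&(h[...,2]>35)).astype(np.uint8)
    m[:, :262]=0;m[:,380:]=0;m[:185]=0;m[310:]=0
    out=[]
    for c in cv2.findContours(m,cv2.RETR_EXTERNAL,cv2.CHAIN_APPROX_NONE)[0]:
        if cv2.contourArea(c)<60: continue
        P=np.array([onz("top",u,v,z)[:2] for u,v in c[:,0]],np.float32)*1000
        (x,y),(w,hh),_=r=cv2.minAreaRect(P);b=cv2.boxPoints(r);e=[b[1]-b[0],b[2]-b[1]];e=max(e,key=np.linalg.norm)
        out.append((round(x),round(y),round(w),round(hh),round(np.degrees(np.arctan2(e[1],e[0]))%180)))
    return out
E
python3 - <<'E'
from h import *
print(frags())
im=get_image("top");h=cv2.cvtColor(im,cv2.COLOR_RGB2HSV)
m=((abs(h[...,0].astype(int)-108)<10)&(h[...,1]>150)).astype(np.uint8);m[:190]=0;m[:,:190]=0;m[:,270:]=0
c=max(cv2.findContours(m,0,1)[0],key=cv2.contourArea)
P=np.array([onz("top",u,v,.107)[:2] for u,v in c[:,0]],np.float32);print("lid",cv2.minEnclosingCircle(P))
t=lambda x,y:(270+x/4,185+y/4); s=lambda x,y:(175+x/5,230+y/5)
for n,a,b in(("scroll",(79,373),(182,95)),("paw",(309,401),(152,320)),("leaf",(126,183),(443,105)),("plinth",(198,76),(610,150)),("tab",(612,355),(246,520)),("pivot",(670,279),(362*3.5-875,518*3.5-1150))): print(n,tri(t(*a),s(*b)))
o=get_obs();print(Ro.from_rotvec(o["ee_rot"]).as_matrix().round(3))
E
```

```text
[(426, -203, 22, 50, 115), (440, -58, 49, 21, 82), (562, -85, 21, 49, 155), (645, -134, 22, 49, 159)]
lid ((0.5414482951164246, 0.08735433965921402), 0.07740513235330582)
scroll (array([ 0.43986411, -0.05917694,  0.01641998]), np.float64(0.0015209602673323147))
paw (array([ 0.42595569, -0.20551769,  0.02267586]), np.float64(0.00012470841894130768))
leaf (array([ 0.5617879 , -0.08638815,  0.02174133]), np.float64(0.0007376572597794273))
plinth (array([ 0.63291545, -0.13141817,  0.02735052]), np.float64(0.0017617008939166095))
tab (array([ 0.46216822, -0.37131621,  0.09820257]), np.float64(0.001517716966485712))
pivot (array([ 0.50856887, -0.41694003,  0.07330279]), np.float64(0.000950088018720341))
[[ 0.919  0.394 -0.   ]
 [ 0.394 -0.919  0.   ]
 [ 0.    -0.    -1.   ]]
```

>>> drive_tool(commands=[[0.07,[0,0,-0.03],[0,0,0]],[0.07,[0.5325,-0.417,-0.03],[0,0,-66.8]],[0.07,[0.5325,-0.417,-0.03],[0,0,-66.8]],[0.07,[0.5325,-0.417,-0.03],[0,0,-66.8]],[0.07,[0.5325,-0.417,-0.03],[0,0,-66.8]],[0.07,[0.5325,-0.417,-0.03],[0,0,-66.8]],[0.07,[0.5325,-0.417,-0.03],[0,0,-66.8]],[0.07,[0.5325,-0.417,-0.03],[0,0,-66.8]],[0.07,[0.5325,-0.417,-0.03],[0,0,-66.8]],[0.07,[0.5325,-0.417,-0.03],[0,0,-66.8]],[0.07,[0.5325,-0.417,-0.03],[0,0,-66.8]],[0.07,[0.5325,-0.417,-0.03],[0,0,-66.8]],[0.07,[0.5325,-0.417,-0.03],[0,0,-66.8]],[0.07,[0.5325,-0.417,-0.03],[0,0,-66.8]],[0.07,[0.5325,-0.417,-0.03],[0,0,-66.8]],[0.07,[0.5325,-0.417,-0.03],[0,0,-66.8]],[0.07,[0.5325,-0.417,-0.03],[0,0,-66.8]],[0.07,[0.5325,-0.417,-0.03],[0,0,-66.8]],[0.07,[0.5325,-0.417,-0.03],[0,0,-66.8]],[0.07,[0.5325,-0.417,-0.03],[0,0,-66.8]]], squeeze=40)

```text
t: 1.97
ee_pos: [0.5415, 0.0873, 0.197]
ee_rot: [-2.22, -2.222, 0.001]
contact_force: [-0.6, -0.6, -0.6]
opening: 0.0701
grasp_force: 0.0
```

>>> drive_tool(commands=[[0.07,[0,0,0.04],[0,0,0]],[0.07,[0,0,0.07],[0,0,0]],[0.07,[0,0,0.084],[0,0,0]],[0.07,[0,0,0.084],[0,0,0]],[0.02,[0,0,0.084],[0,0,0]],[0.02,[0,0,0.084],[0,0,0]],[0.02,[0,0,0.084],[0,0,0]],[0.02,[0,0,0.084],[0,0,0]],[0.02,[0,0,0.084],[0,0,0]],[0.02,[0,0,0.084],[0,0,0]]])

```text
t: 2.8
ee_pos: [0.542, 0.0875, 0.1138]
ee_rot: [2.221, 2.221, 0.001]
contact_force: [-0.4, -0.4, -0.3]
opening: 0.0333
grasp_force: 0.0
```

>>> drive_tool(commands=[[0.015,[0,0,0],[0,0,0]],[0.015,[0,0,0],[0,0,0]],[0.015,[0,0,0],[0,0,0]],[0.015,[0,0,0],[0,0,0]],[0.015,[0,0,-0.01],[0,0,0]],[0.015,[0,0,-0.02],[0,0,0]],[0.015,[0,0,-0.035],[0,0,0]],[0.015,[0,0,-0.045],[0,0,0]],[0.015,[0,0,-0.045],[0,0,0]]])

```text
t: 3.55
ee_pos: [0.543, 0.0876, 0.1614]
ee_rot: [2.22, 2.219, 0.005]
contact_force: [0.1, -0.5, 0.5]
opening: 0.0152
grasp_force: 0.0
```

The fingers closed without gripping anything, so I'll look.

```bash
python3 - <<'E'
from h import *
s=get_image("side");t=get_image("top")
a=cv2.resize(s[130:240,190:310],(480,440),interpolation=cv2.INTER_CUBIC);b=cv2.resize(t[180:290,170:290],(480,440),interpolation=cv2.INTER_CUBIC)
cv2.imwrite("pics/chk.png",cv2.resize(np.hstack([a,b]),(800,367))[:,:,::-1])
E
```

```text
(no output)
```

View pics/chk.png

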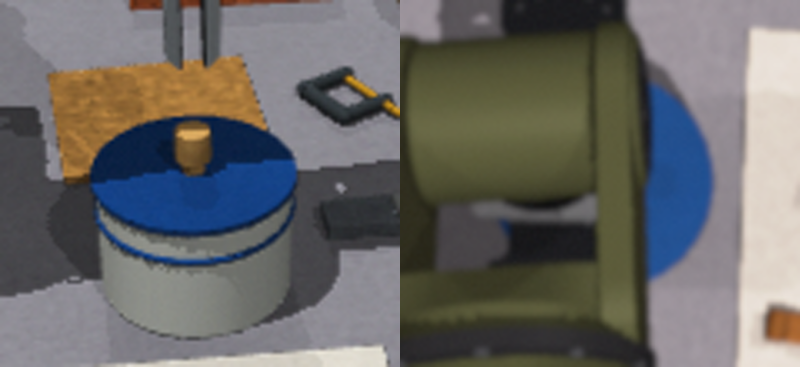

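```bash
python3 - <<'E'
from h import *
o=get_obs();print(o["ee_pos"],o["opening"],o["joint_positions"].round(3),"tip proj side",proj("side",o["ee_pos"]),"seen",(190+190/3.333,130+66/3.333))
print("knob proj",proj("side",[.5416,.0875,.1295]),"seen",(190+194/3.333,130+147/3.333), "top",proj("side",[.5416,.0875,.143]))
print(onz("side",190+194/3.333,130+132/3.333,.143), onz("side",247,149.8,.161))
E
```

```text
[0.54194366 0.08748736 0.15865078] 0.014816905062309645 [ 0.093  0.304  1.536 -0.     1.301  0.093] tip proj side [247.54450583 162.84976677] seen (247.005700570057, 149.8019801980198)
knob proj [247.70481629 172.82121512] seen (248.2058205820582, 174.1044104410441) top [247.56702193 168.24375276]
[0.54266312 0.08106267 0.143     ] [0.54542109 0.14722984 0.161     ]
```

The side picture shows the knob still on the lid. The fingertips appear about 13 px higher than their reported pose predicts, so I'll look closer.

```bash
python3 - <<'E'
from h import *
o=get_obs();p=proj("side",o["ee_pos"]);print(o["ee_pos"],p)
im=get_image("side").copy();im[int(round(p[1])),int(round(p[0]))]=(255,0,255)
crop("side",180,60,150,150,4,"s2",im)
E
```

```text
[0.54194366 0.08748736 0.15865078] [247.54450583 162.84976677]
```

View pics/s2.png

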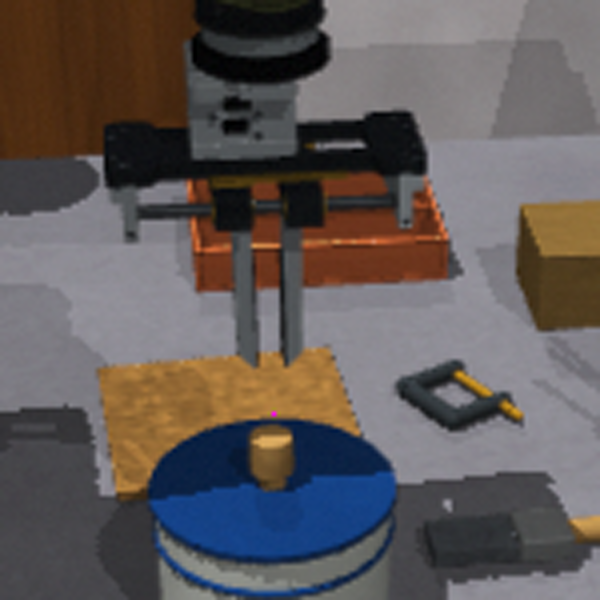

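```bash
python3 - <<'E'
from h import *
for z in(.25,.29):
  for y in(.0875,.147):
    print(z,y,proj("top",[.454,y,z]),proj("top",[.63,y,z]))
# side carriage at 97mm above tip, candidates
print(proj("side",[.542,.0875,.1586+.097]),proj("side",[.542,.0875,.1586+.037+.097]),proj("side",[.542,.147,.1586+.097]),"seen",(180+268/4,60+230/4))
for d in((0,0,0),(0,0,.037),(0,.06,0)):
  p=np.array([.542,.0875,.1587+.19])+d
  print(proj("side",p+[-.0885,0,-.07]),proj("side",p+[.0885,0,-.07]))
crop("top",170,130,130,150,4,"t2")
E
```

```text
0.25 0.0875 [220.484792   272.42786249] [224.67939683 185.48230328]
0.25 0.147 [190.55169589 271.54389872] [195.62947875 184.61151208]
0.29 0.0875 [217.63388824 272.83524104] [222.12964623 181.46524026]
0.29 0.147 [186.13265359 271.9050471 ] [191.60503996 180.54963039]
[246.50788378 127.37357658] [246.07291359 112.80440663] [244.58901085 116.11083057] seen (247.0, 117.5)
[207.57873265 120.20823835] [284.2002576  116.52340859]
[206.29582394 105.15221401] [284.55998614 101.66707021]
[207.29034394 108.92269139] [280.65329587 105.58986744]
```

View pics/t2.png

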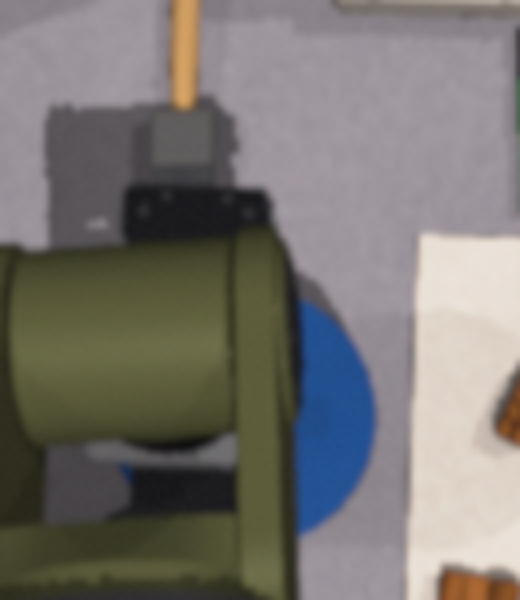

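>>> drive_tool(commands=[[0.06,[0,0,0],[0,0,0]],[0.06,[0,0,0],[0,0,0]],[0.06,[0,0,0],[0,0,0]],[0.06,[0,0,0],[0,0,0]],[0.06,[0,0,0],[0,0,0]],[0.06,[0,0,0],[0,0,0]],[0.06,[0,0,0],[0,0,0]],[0.06,[0,0,0.02],[0,0,0]],[0.06,[0,0,0.035],[0,0,0]],[0.06,[0,0,0.045],[0,0,0]],[0.06,[0,0,0.045],[0,0,0]],[0.06,[0,0,0.045],[0,0,0]]])

```text
t: 4.75
ee_pos: [0.5419, 0.0875, 0.1135]
ee_rot: [-2.221, -2.221, 0.0]
contact_force: [0.1, -0.8, 0.3]
opening: 0.0602
grasp_force: 0.0
```

```bash
python3 - <<'E'
from h import *
o=get_obs();p=proj("side",o["ee_pos"]);print(o["ee_pos"],o["opening"],p)
crop("side",195,95,110,110,5,"s3")
E
```

```text
[0.54185354 0.08750044 0.11348784] 0.06016406364566919 [247.96609486 178.16141048]
```

View pics/s3.png

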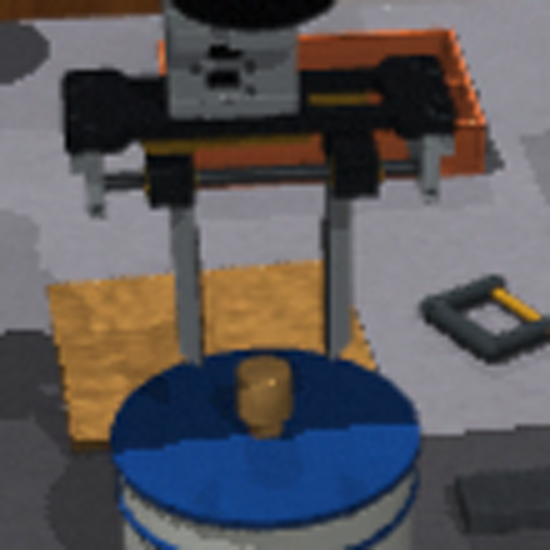

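The fingertips at (190,362) and (340,358) in the crop sit about 11 px above where they should project. The real tips are therefore about 30 mm higher than reported. I'll go down gently and watch the force.

>>> drive_tool(commands=[[0.06,[0,0,0.005],[0,0,0]],[0.06,[0,0,0.01],[0,0,0]],[0.06,[0,0,0.014],[0,0,0]],[0.06,[0,0,0.018],[0,0,0]],[0.06,[0,0,0.02],[0,0,0]],[0.06,[0,0,0.02],[0,0,0]]])

```text
t: 5.3
ee_pos: [0.5416, 0.0874, 0.0928]
ee_rot: [-2.221, -2.221, 0.001]
contact_force: [-0.0, 0.1, 0.3]
opening: 0.06
grasp_force: 0.0
```

>>> drive_tool(commands=[[0.06,[0,0,0.004],[0,0,0]],[0.06,[0,0,0.008],[0,0,0]],[0.06,[0,0,0.011],[0,0,0]],[0.06,[0,0,0.011],[0,0,0]],[0.02,[0,0,0.011],[0,0,0]],[0.02,[0,0,0.011],[0,0,0]],[0.02,[0,0,0.011],[0,0,0]],[0.02,[0,0,0.011],[0,0,0]],[0.02,[0,0,0.011],[0,0,0]],[0.02,[0,0,0.011],[0,0,0]],[0.02,[0,0,0.011],[0,0,0]],[0.02,[0,0,0.011],[0,0,0]]])

```text
t: 6.3
ee_pos: [0.5419, 0.0875, 0.0824]
ee_rot: [2.222, 2.221, 0.0]
contact_force: [-1.3, -0.2, 1.7]
opening: 0.0274
grasp_force: 40.0
```

```bash
python3 - <<'E'
from h import *
crop("side",195,95,110,110,5,"s4")
E
```

```text
(no output)
```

View pics/s4.png

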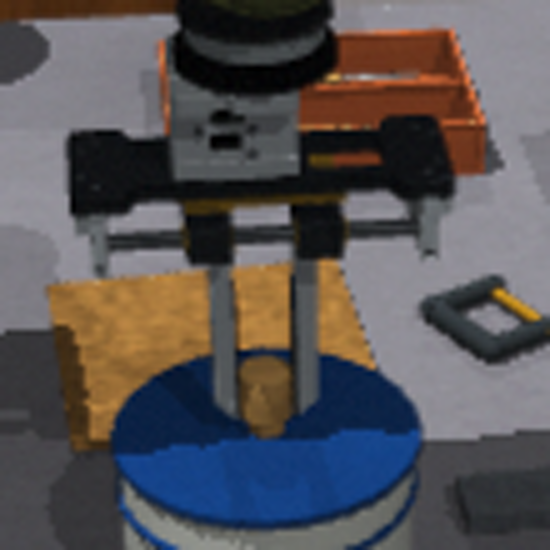

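The pads hold the knob head (tips at row 415, head 355–435). Now I'll lift it and carry it to the mat.

>>> drive_tool(commands=[[0.015,[0,0,-0.008],[0,0,0]],[0.015,[0,0,-0.018],[0,0,0]],[0.015,[0,0,-0.03],[0,0,0]],[0.015,[0,0,-0.04],[0,0,0]],[0.015,[0.02,-0.001,-0.04],[0,0,0]],[0.015,[0.05,-0.003,-0.04],[0,0,0]],[0.015,[0.085,-0.005,-0.04],[0,0,0]],[0.015,[0.12,-0.008,-0.04],[0,0,0]],[0.015,[0.155,-0.01,-0.04],[0,0,0]],[0.015,[0.19,-0.012,-0.03],[0,0,0]],[0.015,[0.22,-0.014,-0.01],[0,0,0]],[0.015,[0.24,-0.016,0.01],[0,0,0]],[0.015,[0.2465,-0.016,0.03],[0,0,0]],[0.015,[0.2465,-0.016,0.05],[0,0,0]],[0.015,[0.2465,-0.016,0.065],[0,0,0]],[0.015,[0.2465,-0.016,0.075],[0,0,0]],[0.015,[0.2465,-0.016,0.08],[0,0,0]],[0.015,[0.2465,-0.016,0.08],[0,0,0]]])

```text
t: 7.85
ee_pos: [0.5258, 0.3337, 0.002]
ee_rot: [-2.222, -2.221, 0.001]
contact_force: [-0.0, -0.3, -2.9]
opening: 0.0275
grasp_force: 40.0
```

>>> drive_tool(commands=[[0.015,[0,0,0.002],[0,0,0]],[0.015,[0,0,0.004],[0,0,0]],[0.015,[0,0,0.005],[0,0,0]],[0.015,[0,0,0.006],[0,0,0]],[0.015,[0,0,0.007],[0,0,0]],[0.015,[0,0,0.007],[0,0,0]]])

```text
t: 8.35
ee_pos: [0.526, 0.334, -0.0045]
ee_rot: [2.222, 2.221, 0.001]
contact_force: [0.2, -0.7, -2.8]
opening: 0.0267
grasp_force: 40.0
```

>>> drive_tool(commands=[[0.015,[0,0,0.001],[0,0,0]],[0.015,[0,0,0.002],[0,0,0]],[0.015,[0,0,0.002],[0,0,0]]])

```text
t: 8.6
ee_pos: [0.5261, 0.3343, -0.0058]
ee_rot: [2.222, 2.221, 0.002]
contact_force: [-1.4, 0.5, 4.2]
opening: 0.0281
grasp_force: 4.0
```

>>> drive_tool(commands=[[0.05,[0,0,0],[0,0,0]],[0.05,[0,0,0],[0,0,0]],[0.05,[0,0,0],[0,0,0]],[0.05,[0,0,0],[0,0,0]],[0.05,[0,0,-0.02],[0,0,0]],[0.05,[0,0,-0.05],[0,0,0]],[0.05,[0,0,-0.09],[0,0,0]],[0.05,[0,0,-0.12],[0,0,0]],[0.05,[0,0,-0.12],[0,0,0]]])

```text
t: 9.35
ee_pos: [0.5283, 0.3353, 0.1204]
ee_rot: [2.22, 2.219, 0.015]
contact_force: [-0.0, -0.3, 0.7]
opening: 0.05
grasp_force: 0.0
```

```bash
cat >> h.py <<'E'
def plan(x,y,z,yaw):
    "shift+turn about tool z to TCP target (reported frame), yaw=direction of tool x, deg"
    o=get_obs();R=Ro.from_rotvec(o["ee_rot"]);M=R.as_matrix();y0=np.degrees(np.arctan2(M[1,0],M[0,0]))
    d=R.inv().apply(np.array([x,y,z])-o["ee_pos"]);a=(y0-yaw+180)%360-180
    q=np.degrees(o["joint_positions"]);q1=np.degrees(np.arctan2(y,x))-3.8
    print("shift",d.round(4),"turn",round(a,1),"q6 after ~",round(q1+90-yaw,0),"pos",o["ee_pos"].round(4))
def lid(z):
    im=get_image("top");h=cv2.cvtColor(im,cv2.COLOR_RGB2HSV)
    m=((abs(h[...,0].astype(int)-108)<10)&(h[...,1]>150)).astype(np.uint8);m[:190]=0;m[:,:80]=0;m[:,270:]=0
    c=max(cv2.findContours(m,0,1)[0],key=cv2.contourArea)
    P=np.array([onz("top",u,v,z)[:2] for u,v in c[:,0]],np.float32);return cv2.minEnclosingCircle(P)
E
python3 - <<'E'
from h import *
print(frags()); print(lid(.020))
plan(.44,-.059,.06,172-90)
E
```

```text
[(426, -204, 21, 48, 115), (440, -58, 49, 21, 82), (562, -85, 20, 49, 155), (645, -134, 22, 49, 159)]
((0.5269068479537964, 0.3333357870578766), 0.07639870792627335)
shift [-0.3932 -0.0863  0.0536] turn 8.0 q6 after ~ -3.0 pos [0.5262 0.3342 0.1142]
```

The lid sits at (0.527, 0.333) on the mat, which is right. Next is the scroll.

>>> drive_tool(commands=[[0.05,[-0.03,-0.007,0],[0,0,8]],[0.05,[-0.07,-0.015,0],[0,0,8]],[0.05,[-0.11,-0.024,0],[0,0,8]],[0.05,[-0.15,-0.033,0],[0,0,8]],[0.05,[-0.19,-0.042,0],[0,0,8]],[0.05,[-0.23,-0.05,0],[0,0,8]],[0.05,[-0.27,-0.059,0],[0,0,8]],[0.05,[-0.31,-0.068,0],[0,0,8]],[0.05,[-0.35,-0.077,0],[0,0,8]],[0.05,[-0.38,-0.083,0],[0,0,8]],[0.05,[-0.393,-0.086,0.02],[0,0,8]],[0.05,[-0.393,-0.086,0.05],[0,0,8]],[0.05,[-0.393,-0.086,0.08],[0,0,8]],[0.05,[-0.393,-0.086,0.11],[0,0,8]],[0.05,[-0.393,-0.086,0.125],[0,0,8]],[0.05,[-0.393,-0.086,0.132],[0,0,8]],[0.05,[-0.393,-0.086,0.136],[0,0,8]],[0.05,[-0.393,-0.086,0.138],[0,0,8]]])

```text
t: 10.95
ee_pos: [0.4396, -0.0589, -0.025]
ee_rot: [-2.371, -2.061, 0.001]
contact_force: [-0.6, 0.2, 0.9]
opening: 0.05
grasp_force: 0.0
```

>>> drive_tool(commands=[[0.05,[0,0,0.002],[0,0,0]],[0.01,[0,0,0.002],[0,0,0]],[0.01,[0,0,0.002],[0,0,0]],[0.01,[0,0,0.002],[0,0,0]],[0.01,[0,0,0.002],[0,0,0]],[0.01,[0,0,0.002],[0,0,0]],[0.01,[0,0,0.002],[0,0,0]],[0.01,[0,0,-0.02],[0,0,0]],[0.01,[0,0,-0.04],[0,0,0]]], squeeze=30)

```text
t: 11.7
ee_pos: [0.4391, -0.0589, 0.0155]
ee_rot: [-2.37, -2.06, 0.002]
contact_force: [0.2, -0.3, -1.3]
opening: 0.0237
grasp_force: 30.0
```

```bash
python3 - <<'E'
from h import *
plan(.5416,.0875,.105,82);plan(.5416,.0875,.105,172)
E
```

```text
shift [ 0.1592  0.0809 -0.0897] turn -0.0 q6 after ~ 13.0 pos [ 0.4391 -0.0589  0.0155]
shift [ 0.1592  0.0809 -0.0897] turn -90.0 q6 after ~ -77.0 pos [ 0.4391 -0.0589  0.0155]
```

>>> drive_tool(commands=[[0.01,[0,0,-0.035],[0,0,0]],[0.01,[0,0,-0.07],[0,0,0]],[0.01,[0.03,0.012,-0.08],[0,0,0]],[0.01,[0.065,0.026,-0.08],[0,0,0]],[0.01,[0.1,0.04,-0.08],[0,0,0]],[0.01,[0.135,0.053,-0.08],[0,0,0]],[0.01,[0.159,0.063,-0.08],[0,0,0]],[0.01,[0.159,0.063,-0.07],[0,0,0]],[0.01,[0.159,0.063,-0.035],[0,0,0]],[0.01,[0.159,0.063,0],[0,0,0]],[0.01,[0.159,0.063,0.005],[0,0,0]],[0.045,[0.159,0.063,0.005],[0,0,0]],[0.045,[0.159,0.063,0.005],[0,0,0]],[0.045,[0.159,0.063,0.005],[0,0,0]],[0.045,[0.159,0.063,0.005],[0,0,0]],[0.045,[0.159,0.063,-0.03],[0,0,0]],[0.045,[0.159,0.063,-0.06],[0,0,0]],[0.045,[0.159,0.063,-0.09],[0,0,0]],[0.045,[0.159,0.063,-0.09],[0,0,0]]])

```text
t: 13.28
ee_pos: [0.5273, 0.0899, 0.1124]
ee_rot: [2.367, 2.057, 0.013]
contact_force: [0.5, -0.4, 0.4]
opening: 0.0447
grasp_force: 0.0
```

```bash
python3 - <<'E'
from h import *
print(frags());plan(.562,-.086,.0,155);plan(.562,-.086,.0,155-180)
E
```

```text
[(426, -204, 21, 48, 115), (562, -85, 21, 49, 155), (645, -134, 22, 49, 155)]
shift [-0.1693  0.0591  0.1096] turn -73.0 q6 after ~ -78.0 pos [0.5262 0.0898 0.1095]
shift [-0.1693  0.0591  0.1096] turn 107.0 q6 after ~ 102.0 pos [0.5262 0.0898 0.1095]
```

>>> drive_tool(commands=[[0.05,[-0.03,0.01,0],[0,0,-7]],[0.05,[-0.06,0.02,0],[0,0,-14]],[0.05,[-0.09,0.03,0],[0,0,-21]],[0.05,[-0.12,0.04,0],[0,0,-28]],[0.05,[-0.15,0.05,0],[0,0,-35]],[0.05,[-0.169,0.059,0],[0,0,-42]],[0.05,[-0.169,0.059,0],[0,0,-49]],[0.05,[-0.169,0.059,0.02],[0,0,-56]],[0.05,[-0.169,0.059,0.04],[0,0,-63]],[0.05,[-0.169,0.059,0.06],[0,0,-70]],[0.05,[-0.169,0.059,0.08],[0,0,-73]],[0.05,[-0.169,0.059,0.11],[0,0,-73]],[0.05,[-0.169,0.059,0.125],[0,0,-73]],[0.05,[-0.169,0.059,0.132],[0,0,-73]],[0.05,[-0.169,0.059,0.136],[0,0,-73]],[0.05,[-0.169,0.059,0.136],[0,0,-73]]])

```text
t: 14.67
ee_pos: [0.5592, -0.0859, -0.0308]
ee_rot: [-0.68, -3.067, 0.0]
contact_force: [-0.6, -0.7, 0.5]
opening: 0.0499
grasp_force: 0.0
```

>>> drive_tool(commands=[[0.01,[0,0,0],[0,0,0]],[0.01,[0,0,0],[0,0,0]],[0.01,[0,0,0],[0,0,0]],[0.01,[0,0,0],[0,0,0]],[0.01,[0,0,0],[0,0,0]],[0.01,[0,0,0],[0,0,0]],[0.01,[0,0,-0.02],[0,0,0]],[0.01,[0,0,-0.04],[0,0,0]]])

```text
t: 15.33
ee_pos: [0.5584, -0.0858, 0.009]
ee_rot: [-0.68, -3.065, 0.0]
contact_force: [0.0, 0.2, 0.8]
opening: 0.0236
grasp_force: 30.0
```

```bash
python3 - <<'E'
from h import *
plan(.5416,.0875,.016,155)
E
```

```text
shift [ 0.0885  0.1499 -0.0069] turn -0.0 q6 after ~ -60.0 pos [ 0.5584 -0.0858  0.009 ]
```

>>> drive_tool(commands=[[0.01,[0,0,-0.035],[0,0,0]],[0.01,[0,0,-0.07],[0,0,0]],[0.01,[0.015,0.03,-0.085],[0,0,0]],[0.01,[0.032,0.065,-0.085],[0,0,0]],[0.01,[0.05,0.1,-0.085],[0,0,0]],[0.01,[0.066,0.135,-0.085],[0,0,0]],[0.01,[0.075,0.156,-0.085],[0,0,0]],[0.01,[0.075,0.156,-0.07],[0,0,0]],[0.01,[0.075,0.156,-0.035],[0,0,0]],[0.01,[0.075,0.156,-0.011],[0,0,0]],[0.01,[0.075,0.156,-0.011],[0,0,0]],[0.045,[0.075,0.156,-0.011],[0,0,0]],[0.045,[0.075,0.156,-0.011],[0,0,0]],[0.045,[0.075,0.156,-0.011],[0,0,0]],[0.045,[0.075,0.156,-0.011],[0,0,0]],[0.045,[0.075,0.156,-0.04],[0,0,0]],[0.045,[0.075,0.156,-0.07],[0,0,0]],[0.045,[0.075,0.156,-0.1],[0,0,0]],[0.045,[0.075,0.156,-0.1],[0,0,0]]])

```text
t: 16.92
ee_pos: [0.56, 0.0874, 0.1163]
ee_rot: [0.678, 3.058, 0.005]
contact_force: [0.8, 0.4, 1.1]
opening: 0.0448
grasp_force: 0.0
```

```bash
python3 - <<'E'
from h import *
print(frags());plan(.645,-.134,-.028,157);plan(.636,-.131,-.028,157)
E
```

```text
[(426, -204, 21, 48, 115), (645, -134, 22, 49, 159)]
shift [-0.1707 -0.1647  0.1417] turn -2.0 q6 after ~ -83.0 pos [0.559  0.0873 0.1133]
shift [-0.1612 -0.1658  0.1417] turn -2.0 q6 after ~ -82.0 pos [0.559  0.0873 0.1133]
```

>>> drive_tool(commands=[[0.045,[-0.027,-0.027,0],[0,0,-2]],[0.045,[-0.055,-0.056,0],[0,0,-2]],[0.045,[-0.082,-0.084,0],[0,0,-2]],[0.045,[-0.11,-0.112,0],[0,0,-2]],[0.045,[-0.137,-0.14,0],[0,0,-2]],[0.045,[-0.16,-0.165,0.01],[0,0,-2]],[0.045,[-0.16,-0.165,0.04],[0,0,-2]],[0.045,[-0.16,-0.165,0.075],[0,0,-2]],[0.045,[-0.16,-0.165,0.11],[0,0,-2]],[0.045,[-0.16,-0.165,0.13],[0,0,-2]],[0.045,[-0.16,-0.165,0.137],[0,0,-2]],[0.045,[-0.16,-0.165,0.14],[0,0,-2]],[0.045,[-0.16,-0.165,0.14],[0,0,-2]]])

```text
t: 18.05
ee_pos: [0.6327, -0.13, -0.0302]
ee_rot: [0.626, 3.078, -0.0]
contact_force: [0.2, 0.4, 0.4]
opening: 0.0449
grasp_force: 0.0
```

>>> drive_tool(commands=[[0.01,[0,0,0],[0,0,0]],[0.01,[0,0,0],[0,0,0]],[0.01,[0,0,0],[0,0,0]],[0.01,[0,0,0],[0,0,0]],[0.01,[0,0,0],[0,0,0]],[0.01,[0,0,0],[0,0,0]],[0.01,[0,0,-0.02],[0,0,0]],[0.01,[0,0,-0.04],[0,0,0]]])

```text
t: 18.72
ee_pos: [0.6317, -0.1298, 0.0091]
ee_rot: [-0.626, -3.076, -0.0]
contact_force: [0.2, -0.5, -0.2]
opening: 0.0235
grasp_force: 30.0
```

```bash
python3 - <<'E'
from h import *
plan(.5416,.0875,.03,157)
E
```

```text
shift [ 0.1679  0.1648 -0.0206] turn -0.0 q6 after ~ -62.0 pos [ 0.6317 -0.1298  0.0091]
```

>>> drive_tool(commands=[[0.01,[0,0,-0.035],[0,0,0]],[0.01,[0,0,-0.07],[0,0,0]],[0.01,[0.03,0.0275,-0.09],[0,0,0]],[0.01,[0.06,0.055,-0.09],[0,0,0]],[0.01,[0.088,0.08,-0.09],[0,0,0]],[0.01,[0.116,0.106,-0.09],[0,0,0]],[0.01,[0.144,0.132,-0.09],[0,0,0]],[0.01,[0.17,0.156,-0.09],[0,0,0]],[0.01,[0.18,0.165,-0.08],[0,0,0]],[0.01,[0.18,0.165,-0.045],[0,0,0]],[0.01,[0.18,0.165,-0.021],[0,0,0]],[0.01,[0.18,0.165,-0.021],[0,0,0]],[0.045,[0.18,0.165,-0.021],[0,0,0]],[0.045,[0.18,0.165,-0.021],[0,0,0]],[0.045,[0.18,0.165,-0.021],[0,0,0]],[0.045,[0.18,0.165,-0.021],[0,0,0]],[0.045,[0.18,0.165,-0.055],[0,0,0]],[0.045,[0.18,0.165,-0.09],[0,0,0]],[0.045,[0.18,0.165,-0.1],[0,0,0]],[0.045,[0.18,0.165,-0.1],[0,0,0]]])

```text
t: 20.38
ee_pos: [0.533, 0.0923, 0.113]
ee_rot: [0.626, 3.072, 0.003]
contact_force: [0.6, -0.9, 0.6]
opening: 0.0451
grasp_force: 0.0
```

```bash
python3 - <<'E'
from h import *
print(frags());plan(.426,-.204,-.028,115)
E
```

```text
[(426, -204, 21, 48, 115)]
shift [-0.0179 -0.3143  0.1382] turn 42.0 q6 after ~ -54.0 pos [0.532  0.0922 0.1106]
```

>>> drive_tool(commands=[[0.05,[-0.002,-0.035,0],[0,0,7]],[0.05,[-0.004,-0.07,0],[0,0,14]],[0.05,[-0.006,-0.105,0],[0,0,21]],[0.05,[-0.008,-0.14,0],[0,0,28]],[0.05,[-0.01,-0.175,0],[0,0,35]],[0.05,[-0.012,-0.21,0],[0,0,42]],[0.05,[-0.014,-0.245,0],[0,0,42]],[0.05,[-0.016,-0.28,0.01],[0,0,42]],[0.05,[-0.018,-0.31,0.03],[0,0,42]],[0.05,[-0.018,-0.314,0.065],[0,0,42]],[0.05,[-0.018,-0.314,0.1],[0,0,42]],[0.05,[-0.018,-0.314,0.122],[0,0,42]],[0.05,[-0.018,-0.314,0.132],[0,0,42]],[0.05,[-0.018,-0.314,0.137],[0,0,42]],[0.05,[-0.018,-0.314,0.137],[0,0,42]]])

```text
t: 21.68
ee_pos: [0.4247, -0.2035, -0.0284]
ee_rot: [-1.687, -2.648, 0.0]
contact_force: [0.3, 0.5, -0.2]
opening: 0.05
grasp_force: 0.0
```

>>> drive_tool(commands=[[0.01,[0,0,0],[0,0,0]],[0.01,[0,0,0],[0,0,0]],[0.01,[0,0,0],[0,0,0]],[0.01,[0,0,0],[0,0,0]],[0.01,[0,0,0],[0,0,0]],[0.01,[0,0,0],[0,0,0]],[0.01,[0,0,-0.02],[0,0,0]],[0.01,[0,0,-0.04],[0,0,0]]])

```text
t: 22.35
ee_pos: [0.4245, -0.2035, 0.0124]
ee_rot: [-1.687, -2.648, 0.0]
contact_force: [-0.5, -0.2, -0.5]
opening: 0.0237
grasp_force: 30.0
```

```bash
python3 - <<'E'
from h import *
plan(.5416,.0875,.035,115)
E
```

```text
shift [ 0.2143  0.2291 -0.0225] turn -0.0 q6 after ~ -20.0 pos [ 0.4245 -0.2035  0.0124]
```

>>> drive_tool(commands=[[0.01,[0,0,-0.035],[0,0,0]],[0.01,[0,0,-0.07],[0,0,0]],[0.01,[0.02,0.022,-0.09],[0,0,0]],[0.01,[0.046,0.049,-0.09],[0,0,0]],[0.01,[0.072,0.077,-0.09],[0,0,0]],[0.01,[0.098,0.105,-0.09],[0,0,0]],[0.01,[0.124,0.133,-0.09],[0,0,0]],[0.01,[0.15,0.16,-0.09],[0,0,0]],[0.01,[0.176,0.188,-0.09],[0,0,0]],[0.01,[0.2,0.214,-0.09],[0,0,0]],[0.01,[0.214,0.229,-0.09],[0,0,0]],[0.01,[0.214,0.229,-0.06],[0,0,0]],[0.01,[0.214,0.229,-0.03],[0,0,0]],[0.01,[0.214,0.229,-0.03],[0,0,0]],[0.045,[0.214,0.229,-0.03],[0,0,0]],[0.045,[0.214,0.229,-0.03],[0,0,0]],[0.045,[0.214,0.229,-0.03],[0,0,0]],[0.045,[0.214,0.229,-0.03],[0,0,0]],[0.045,[0.214,0.229,-0.065],[0,0,0]],[0.045,[0.214,0.229,-0.1],[0,0,0]]])

```text
t: 24.02
ee_pos: [0.5414, 0.0867, 0.113]
ee_rot: [-1.687, -2.648, 0.002]
contact_force: [1.0, -0.2, 1.7]
opening: 0.0449
grasp_force: 0.0
```

```bash
python3 - <<'E'
from h import *
print(frags());plan(.527,.3337,.06,90)
E
```

```text
[]
shift [0.2314 0.0874 0.0614] turn 25.0 q6 after ~ 29.0 pos [0.5449 0.087  0.1213]
```

>>> drive_tool(commands=[[0.06,[0.035,0.014,0],[0,0,7]],[0.06,[0.07,0.028,0],[0,0,14]],[0.06,[0.105,0.042,0],[0,0,21]],[0.06,[0.14,0.055,0],[0,0,25]],[0.06,[0.175,0.069,0],[0,0,25]],[0.06,[0.205,0.081,0],[0,0,25]],[0.06,[0.23,0.091,0.01],[0,0,25]],[0.06,[0.23,0.091,0.04],[0,0,25]],[0.06,[0.23,0.091,0.05],[0,0,25]],[0.06,[0.23,0.091,0.05],[0,0,25]]])

```text
t: 24.9
ee_pos: [0.5264, 0.3329, 0.0601]
ee_rot: [-2.221, -2.221, 0.006]
contact_force: [0.6, -0.7, 0.7]
opening: 0.0599
grasp_force: 0.0
```

```bash
python3 - <<'E'
from h import *
plan(.527,.3337,-.004,90)
a=cv2.resize(get_image("side")[120:240,190:310],(400,400),interpolation=cv2.INTER_CUBIC);b=cv2.resize(get_image("top")[185:285,175:275],(400,400),interpolation=cv2.INTER_CUBIC)
cv2.imwrite("pics/pot.png",np.hstack([a,b])[:,:,::-1]); print(lid(.020))
E
```

```text
shift [0.001  0.0009 0.0641] turn -0.0 q6 after ~ 29.0 pos [0.5264 0.3329 0.0601]
((0.5267081260681152, 0.33360105752944946), 0.07628483325242996)
```

View pics/pot.png

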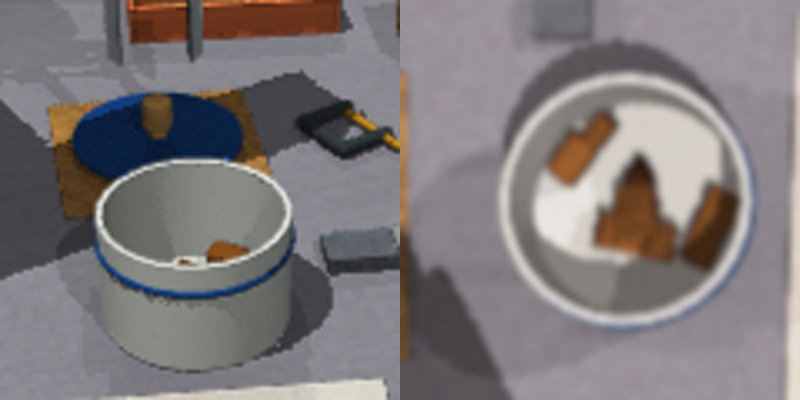

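All four fragments are in the pot and the lid is flat on the mat. I'll grip the knob again.

>>> drive_tool(commands=[[0.06,[0.001,0.001,0.03],[0,0,0]],[0.06,[0.001,0.001,0.05],[0,0,0]],[0.06,[0.001,0.001,0.063],[0,0,0]],[0.06,[0.001,0.001,0.065],[0,0,0]],[0.06,[0.001,0.001,0.065],[0,0,0]],[0.015,[0.001,0.001,0.065],[0,0,0]],[0.015,[0.001,0.001,0.065],[0,0,0]],[0.015,[0.001,0.001,0.065],[0,0,0]],[0.015,[0.001,0.001,0.065],[0,0,0]],[0.015,[0.001,0.001,0.065],[0,0,0]],[0.015,[0.001,0.001,0.065],[0,0,0]],[0.015,[0.001,0.001,0.065],[0,0,0]],[0.015,[0.001,0.001,0.065],[0,0,0]]], squeeze=45)

```text
t: 26.13
ee_pos: [0.5283, 0.3349, -0.0022]
ee_rot: [-2.221, -2.221, 0.0]
contact_force: [-4.9, -1.8, 5.1]
opening: 0.0271
grasp_force: 45.0
```

```bash
python3 - <<'E'
from h import *
print(onz("top",231.75,235,.1)); plan(.5418,.0875,.12,90)
E
```

```text
[0.53955867 0.08496783 0.1       ]
shift [-0.2474  0.0134 -0.1222] turn -0.0 q6 after ~ 5.0 pos [ 0.5283  0.3349 -0.0022]
```

>>> drive_tool(commands=[[0.015,[0,0,-0.01],[0,0,0]],[0.015,[0,0,-0.03],[0,0,0]],[0.015,[0,0,-0.06],[0,0,0]],[0.015,[0,0,-0.09],[0,0,0]],[0.015,[0,0,-0.12],[0,0,0]],[0.015,[-0.02,0.001,-0.125],[0,0,0]],[0.015,[-0.05,0.003,-0.125],[0,0,0]],[0.015,[-0.085,0.005,-0.125],[0,0,0]],[0.015,[-0.12,0.007,-0.125],[0,0,0]],[0.015,[-0.155,0.009,-0.125],[0,0,0]],[0.015,[-0.19,0.011,-0.125],[0,0,0]],[0.015,[-0.22,0.013,-0.125],[0,0,0]],[0.015,[-0.24,0.014,-0.125],[0,0,0]],[0.015,[-0.247,0.014,-0.125],[0,0,0]],[0.015,[-0.247,0.014,-0.115],[0,0,0]],[0.015,[-0.247,0.014,-0.112],[0,0,0]],[0.015,[-0.247,0.014,-0.112],[0,0,0]]])

```text
t: 27.55
ee_pos: [0.5418, 0.0888, 0.108]
ee_rot: [-2.219, -2.221, 0.002]
contact_force: [-0.2, 0.5, -2.5]
opening: 0.0275
grasp_force: 45.0
```

```bash
python3 - <<'E'
from h import *
o=get_obs();print(o["ee_pos"],o["opening"])
crop("side",190,105,120,120,5,"s5")
E
```

```text
[0.54176209 0.08884144 0.10797959] 0.027473766372403632
```

View pics/s5.png

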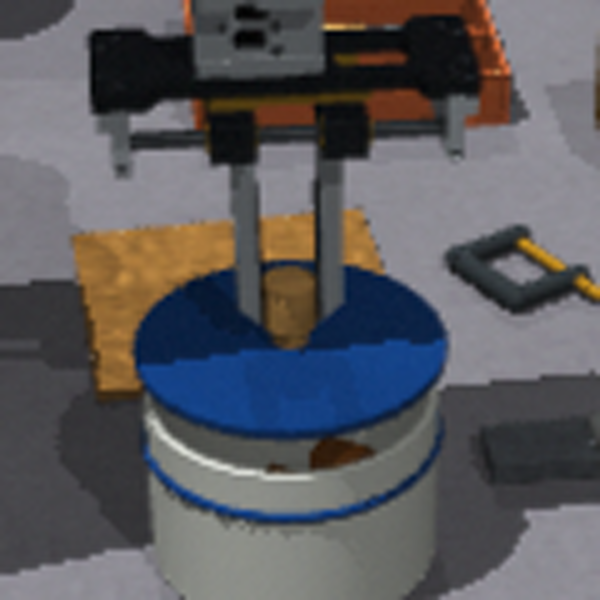

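The lid is level and centred over the pot. I'll lower it slowly.

>>> drive_tool(commands=[[0.015,[-0.001,0,0.006],[0,0,0]],[0.015,[-0.001,0,0.012],[0,0,0]],[0.015,[-0.001,0,0.017],[0,0,0]],[0.015,[-0.001,0,0.021],[0,0,0]],[0.015,[-0.001,0,0.024],[0,0,0]],[0.015,[-0.001,0,0.024],[0,0,0]]])

```text
t: 28.1
ee_pos: [0.5425, 0.0869, 0.0851]
ee_rot: [-2.221, -2.221, 0.0]
contact_force: [1.3, 0.2, -2.1]
opening: 0.0273
grasp_force: 45.0
```

>>> drive_tool(commands=[[0.015,[0,0,0.001],[0,0,0]],[0.015,[0,0,0.002],[0,0,0]],[0.015,[0,0,0.003],[0,0,0]],[0.015,[0,0,0.003],[0,0,0]]])

```text
t: 28.43
ee_pos: [0.5428, 0.0869, 0.0847]
ee_rot: [2.221, 2.221, 0.002]
contact_force: [-11.8, -0.3, 23.1]
opening: 0.0272
grasp_force: 45.0
```

>>> drive_tool(commands=[[0.015,[0,0,-0.002],[0,0,0]],[0.05,[0,0,-0.002],[0,0,0]],[0.05,[0,0,-0.002],[0,0,0]],[0.05,[0,0,-0.002],[0,0,0]],[0.05,[0,0,-0.002],[0,0,0]],[0.05,[0,0,-0.03],[0,0,0]],[0.05,[0,0,-0.06],[0,0,0]],[0.05,[0,0,-0.08],[0,0,0]],[0.05,[-0.04,0,-0.08],[0,0,0]],[0.05,[-0.08,0,-0.08],[0,0,0]],[0.05,[-0.12,0,-0.08],[0,0,0]],[0.05,[-0.16,0,-0.08],[0,0,0]],[0.05,[-0.2,0,-0.08],[0,0,0]],[0.05,[-0.2,0,-0.08],[0,0,0]]])

```text
t: 29.6
ee_pos: [0.542, -0.1189, 0.1621]
ee_rot: [2.227, 2.216, -0.001]
contact_force: [0.7, -0.1, 0.3]
opening: 0.0501
grasp_force: 0.0
```

```bash
python3 - <<'E'
from h import *
print(lid(.107))
a=cv2.resize(get_image("side")[130:240,190:300],(400,400),interpolation=cv2.INTER_CUBIC);b=cv2.resize(get_image("top")[225:295,390:460],(400,400),interpolation=cv2.INTER_CUBIC)
cv2.imwrite("pics/seat.png",np.hstack([a,b])[:,:,::-1])
print(get_obs()["ee_pos"],np.linalg.norm(np.array([.462,-.371])-[.5086,-.418]), np.degrees(np.arctan2(.047,-.0466)))
E
```

```text
((0.5432128310203552, 0.08669009059667587), 0.07707690447568893)
[ 0.54242773 -0.11314489  0.16211043] 0.06618579908107178 134.75514773195567
```

View pics/seat.png

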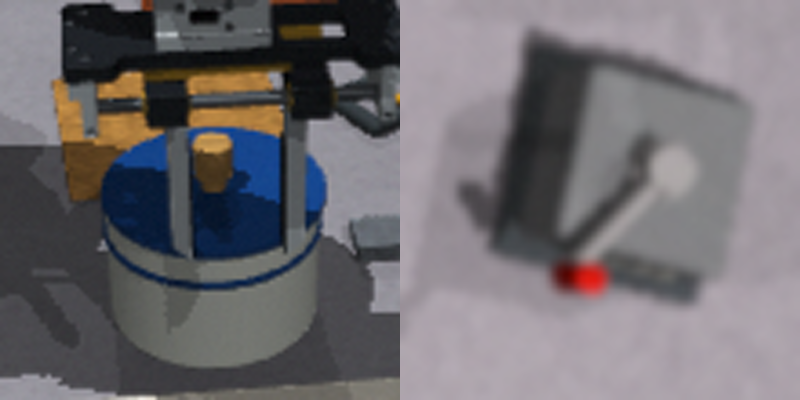

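The lid sits flush on the pot rim at (0.543, 0.087), and the lever tab is still at rest. Next is the lever, with the fingers shut.

>>> drive_tool(commands=[[0,[-0.035,-0.008,0],[0,0,6]],[0,[-0.07,-0.016,0],[0,0,12]],[0,[-0.105,-0.023,0],[0,0,17]],[0,[-0.14,-0.03,0],[0,0,17]],[0,[-0.175,-0.038,0],[0,0,17]],[0,[-0.21,-0.046,0],[0,0,17]],[0,[-0.227,-0.05,0],[0,0,17]],[0,[-0.227,-0.05,0.03],[0,0,17]],[0,[-0.227,-0.05,0.06],[0,0,17]],[0,[-0.227,-0.05,0.09],[0,0,17]],[0,[-0.227,-0.05,0.11],[0,0,17]],[0,[-0.227,-0.05,0.12],[0,0,17]],[0,[-0.227,-0.05,0.12],[0,0,17]]])

```text
t: 30.83
ee_pos: [0.4923, -0.3385, 0.0404]
ee_rot: [-2.521, -1.869, 0.001]
contact_force: [-0.7, 0.5, -0.4]
opening: 0.0005
grasp_force: 0.0
```

```bash
python3 - <<'E'
from h import *
for p in((.473,-.3615),(.456,-.377),(.445,-.397),(.442,-.417),(.442,-.4215)): plan(*p,.041,73)
print(get_obs()["opening"])
crop("side",190,290,110,110,5,"s6")
E
```

```text
shift [-0.0277 -0.0118 -0.0006] turn 0.1 q6 after ~ -24.0 pos [ 0.4923 -0.3385  0.0404]
shift [-0.0474 -0.0235 -0.0006] turn 0.1 q6 after ~ -26.0 pos [ 0.4923 -0.3385  0.0404]
shift [-0.0698 -0.0282 -0.0006] turn 0.1 q6 after ~ -29.0 pos [ 0.4923 -0.3385  0.0404]
shift [-0.0898 -0.0253 -0.0006] turn 0.1 q6 after ~ -30.0 pos [ 0.4923 -0.3385  0.0404]
shift [-0.0941 -0.024  -0.0006] turn 0.1 q6 after ~ -30.0 pos [ 0.4923 -0.3385  0.0404]
0.0005403758057624685
```

View pics/s6.png

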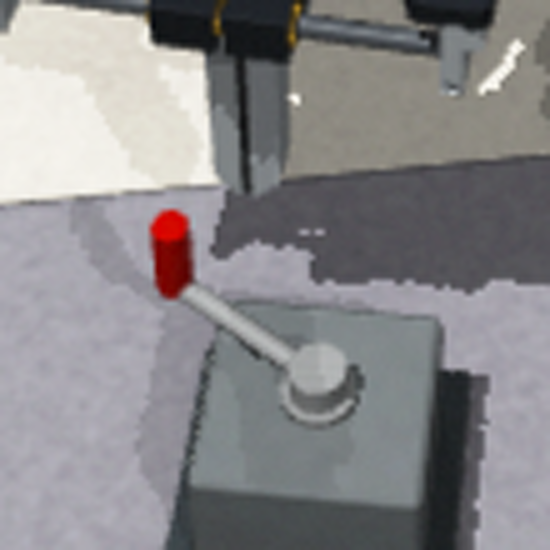

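The shut fingertips at (248,193) are behind the tab and overlap its height (tab 215–290), so I'll sweep.

>>> drive_tool(commands=[[0,[-0.015,-0.006,0],[0,0,0]],[0,[-0.028,-0.012,0],[0,0,0]],[0,[-0.038,-0.018,0],[0,0,0]],[0,[-0.047,-0.0235,0],[0,0,0]],[0,[-0.058,-0.0265,0],[0,0,0]],[0,[-0.07,-0.028,0],[0,0,0]],[0,[-0.08,-0.027,0],[0,0,0]],[0,[-0.086,-0.026,0],[0,0,0]],[0,[-0.086,-0.026,0],[0,0,0]]])

```text
t: 31.63
ee_pos: [0.4426, -0.4145, 0.0423]
ee_rot: [-2.524, -1.866, -0.003]
contact_force: [0.3, 12.1, 8.7]
opening: 0.0008
grasp_force: 5.7
```

```bash
cat > lev.py <<'E'
from h import *
im=get_image("side");h=im.astype(int);m=(h[...,0]>110)&(h[...,1]<50)&(h[...,2]<50);m[:250]=0
v,u=np.nonzero(m);k=v<=v.min()+4
p=onz("side",u[k].mean(),v.min()+2.5,.097);print(len(u),p,"angle",np.degrees(np.arctan2(p[1]+.418,p[0]-.5086))%360-134.8, get_obs()["contact_force"].round(1),get_obs()["ee_pos"].round(4))
E
python3 lev.py
```

```text
92 [ 0.44553111 -0.43271139  0.097     ] angle 58.3299895119296 [ 0.1 10.1  7.5] [ 0.4426 -0.4143  0.0424]
```

The lever is at about 1.0 rad with the force rising, so it is on the stop. I'll press briefly, then back off.

>>> drive_tool(commands=[[0,[-0.002,0,0],[0,0,0]],[0,[-0.002,0,0],[0,0,0]],[0,[-0.002,0,0],[0,0,0]],[0,[0.006,-0.002,0],[0,0,0]],[0,[0.016,-0.002,0],[0,0,0]],[0,[0.028,0,0],[0,0,0]],[0,[0.039,0.004,0],[0,0,0]],[0,[0.048,0.008,0],[0,0,0]],[0,[0.058,0.014,0],[0,0,0]],[0,[0.071,0.02,0],[0,0,0]],[0,[0.09,0.025,0],[0,0,0]],[0,[0.1,0.025,-0.03],[0,0,0]],[0,[0.1,0.025,-0.07],[0,0,0]],[0,[0.1,0.025,-0.1],[0,0,0]],[0,[0.1,0.025,-0.1],[0,0,0]]])

```text
t: 32.93
ee_pos: [0.4986, -0.3273, 0.1492]
ee_rot: [2.517, 1.864, 0.004]
contact_force: [-0.2, 0.1, 0.7]
opening: 0.0008
grasp_force: 0.0
```

```bash
python3 lev.py; python3 - <<'E'
from h import *
print(lid(.107));cv2.imwrite("pics/fin.png",cv2.resize(np.hstack([get_image("side"),get_image("top")]),(800,300))[:,:,::-1])
E
```

```text
78 [ 0.4615917  -0.37128426  0.097     ] angle 0.37884399886007714 [ 0.6  0.6 -1.5] [ 0.4976 -0.3268  0.1457]
((0.5429213047027588, 0.08553402870893478), 0.0773380920290947)
```

View pics/fin.png

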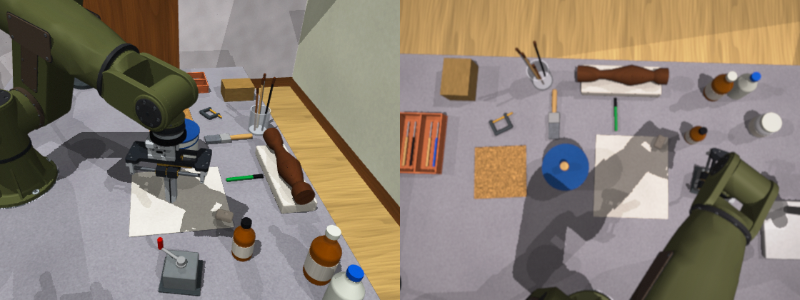

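The lid is on the pot, the board holds only the plaster, the lever is back at rest, and the bystanders have not moved.

```bash
python3 -c "from bench import *;print(job_done())"
```

```text
the job is handed in; nothing more can be done
None
```

I handed the job in at about 33 s: all four fragments are in the pot, the lid is seated, the lever was swung to its stop and sprang back, and no bystander appears to have moved (the judge's verdict was not shown).

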